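Dust off the die tote and hold it up level

TASK

Blow the dust off the setting dies: press the nozzle cap of the bracketed air-duster can right down and let it come up again, while the wooden tote tray still stands in its steel cradle in front of the nozzle. Then take the tote by its carrying bar, lift it until it is at least 10 cm clear of the cradle, and finish while holding it there in the fingers, above the cradle, level and still, with all three brass dies still standing in it. Leave everything else on the bench where it is.

Things in the scene. Friction and masses are not known exactly. Their poses are not given: they have to be found in the camera images.
- nozzle_top (a point): centre of the flat round top of the sprung white nozzle cap on the air-duster can. The cap is 30 mm across and 16 mm tall, sits on top of a plain aluminium can 52 mm across held upright in a fixed steel bench bracket; its top is 169 mm above the bench. A thin white nub on the cap points towards the tote tray. Press it straight down; z axis up
- nozzle (a joint): how far the nozzle cap is pressed, in m: 0 up, 0.006 fully down. Its spring takes about 5 N fully down and lifts the cap again when let go
- duster: the can with its bracket (bracket foot 90 x 90 mm), fixed to the bench; origin under the can's axis on the bench, z up; the nub points along its -y
- cradle: fixed dark steel block, 210 (x) x 150 (y) mm, 35 mm high, on which the tote tray stands, with low lips that rise 8 mm more and stand about 3 mm off the tray's four sides; origin at the centre of its underside on the bench, z up
- tote: wooden tote tray, open, 180 (x) x 120 (y) mm, walls 24 mm high, floor 6 mm thick, with an upright board at each x end that carries a carrying bar over the middle; 104 mm tall overall, about 0.3 to 0.5 kg plus its dies. Origin at the centre of its underside, z up. Stands in the cradle with its axes along the cradle's, its underside 35 mm above the bench
- tote_grip (a point): centre of the tote's carrying bar, 94 mm above the tote's underside. The bar is of dark wood, runs along the tote's x, 148 mm long, 16 mm wide (y), 20 mm tall (z), free on all sides between the end boards; axes as the tote's
- die_a: one of three equal brass setting dies standing loose in the tote tray, 22 mm across, 36 mm tall, 60 g; origin at the centre of its foot, z up
- die_b: one of three equal brass setting dies standing loose in the tote tray, 22 mm across, 36 mm tall, 60 g; origin at the centre of its foot, z up
- die_c: one of three equal brass setting dies standing loose in the tote tray, 22 mm across, 36 mm tall, 60 g; origin at the centre of its foot, z up
- jar: Loose bystander to leave alone: closed glass jar with steel lid, 64 mm across, 75 mm tall, stands near the can; origin at the middle of its underside
- puck: Loose bystander to leave alone: amber wax-coloured puck, 42 mm across, 20 mm tall, lies near the can; origin at the middle of its underside
- awl: Loose bystander to leave alone: awl with wooden handle, 170 mm long, lying near the cradle; origin under its middle, x along it towards the tip
- mug: Loose bystander to leave alone: white mug, 78 mm across without its handle, 90 mm tall, at one side of the bench; origin at the middle of its underside
- glue: Loose bystander to leave alone: white plastic bottle with a black screw cap, 60 mm across, 150 mm tall, at the other side of the bench (no bracket, nothing to press); origin at the middle of its underside
- burnisher: Loose bystander to leave alone: turned pale-wood edge burnisher standing on its foot near the can, 38 mm across, 58 mm tall; origin at the middle of its underside

How it is judged (in metres and radians):
On the way, in this order (a step that is already met when the one before it is completed fails the run):
1. the nozzle cap is pressed right down while the tote stands in its cradle (value of joint nozzle above 0.0045 m and z of tote in the frame of cradle below 0.04 m and horizontal distance between tote and cradle below 0.01 m), for 0.1 s.
2. the cap is let up again while the tote stands in its cradle (value of joint nozzle below 0.0015 m and z of tote in the frame of cradle below 0.04 m and horizontal distance between tote and cradle below 0.01 m), for 0.1 s.
At the end, for the whole second after the job is handed in: The fingers hold the tote: its underside is at least 95 mm above the cradle's top face, within 60 mm sideways of the cradle's centre, tilted less than 0.10 rad, slower than 20 mm/s and 0.1 rad/s, touching no cradle; the three dies stand in it (tilt under 0.2 rad); the nozzle cap is up (z of tote in the frame of cradle above 0.13 m and horizontal distance between tote and cradle below 0.06 m and angle between tote's own z axis and vertical below 0.1 rad and linear speed of tote below 0.02 m/s and angular speed of tote below 0.1 rad/s and contact force between tote and the fingers above 1 N and contact force between tote and cradle below 0.1 N and value of joint nozzle below 0.0015 m and angle between each of die_a, die_b, die_c's own z axis and vertical below 0.2 rad and z of die_a in the frame of tote between 0 and 0.015 m and horizontal distance between each of die_a, die_b, die_c and tote below 0.11 m and z of die_b in the frame of tote between 0 and 0.015 m and z of die_c in the frame of tote between 0 and 0.015 m); the arm keeps its last pose, push and grip.
It fails at once if the tote is tipped by more than 0.35 rad (angle between tote's own z axis and vertical above 0.35 rad).
It fails at once if a bystander is moved by more than 30 mm or knocked over (distance of any of jar, puck, awl, mug, glue, burnisher from where it was at the start of the episode above 0.03 m or angle between any of jar, mug, glue, burnisher's own z axis and vertical above 0.5 rad).
It also fails if it takes over 51 s, if anything falls off the work surface, if the arm or the gripper's body presses on something with over 40 N, if the wrist force passes 120 N, or if a joint passes its speed limit or range.

ROBOT

A 7-joint arm with a two-finger parallel gripper is mounted at the origin on the work surface. World frame = base frame: x ahead of the robot, y to its left, z up, the work surface at z = 0. Lengths are in m, angles in degrees, forces in N, time in s.
With the tool pointing down it reaches from about 0.375 to 0.925 m from the base axis. Payload 3.1 kg.
Tool frame: the origin (TCP) lies on the centre line of the jaws, within the pads' length; the fingertips stand 17 mm ahead of it and the grasp point (between the pads) lies 2 mm behind it (robot.nose_length is the distance from the TCP to the fingertips, in m); z points along the fingers, y is the line along which they close (so a half turn about z gives the same grasp; the last joint's range is limited). The gripper opens to 85 mm and grips with 20 to 120 N. Pads are 22 mm wide; open, the fingers measure 114 mm over their backs; the gripper's body (76 mm by 85 mm) begins 54 mm behind the grasp point. The pads swing forward as they close: fully open they stand 13 mm farther back than shut.
Start: joints at [68.136, 21.939, 2.515, 91.553, -1.026, 66.532, -2.859], TCP at [0.182, -0.624, 0.248] pointing down, gripper open.
Joint ranges: [-149.38, 149.38], [-23.57, 123.04], [-84.95, 90], [0, 143.3], [-89.99, 269.99], [3.08, 112.72], [-163.45, 163.45]. Speed limits (degrees/s): [159.86, 159.86, 180, 180, 180, 180, 180].

INTERFACE

Orientations are given as [roll, pitch, yaw] about the fixed x, y, z axes, in that order (R = Rz(yaw) Ry(pitch) Rx(roll)).
In Python, from rig import robot gives the robot as it stands.
- The arm moves only by the tool play_rows, never from a script. Its argument "moves" is a list of rows, each a list of 6 numbers: the shift along the tool's x, y, z in units of 60 mm (1.0 is 60 mm), then the turn, a rotation vector about the tool's x, y, z in units of 10 degrees (1.0 is 10 degrees). A call has 1 to 8 rows; each row shifts and turns the commanded pose from where the row before left it, along the tool's axes as they then stand; what a row does not reach is not made up. A row lasts 1/8 s, in which the tool goes at most 62.5 mm and 10.7 degrees, less where a joint would pass 70% of its speed; a pose out of reach is approached as far as the arm can. A call is refused whole if a number of a shift passes 1 or a number of a turn 1, either way. A call with a gripper value outside its range is refused whole. "jaw" is the opening, from 0 (shut) to 1 (fully open), set as the call begins (left out, the last holds). The fingers move at their own pace and stop on an object; "newtons" is the grip in N (left out, the last holds). Time passes only in rows, so rows that do not move let the fingers close. It gives the time, the measured TCP pose, the force, the opening and the grip force at its end, in the units of the state.
- robot.state(): the state, without advancing time (a new reading comes with each control period).
- robot.grab_frame(name): name is "scene" or "top" or "wrist"; returns (picture, depth): 480x640x3 uint8, red, green, blue; 480x640 float32, m along the optical axis (not along the pixel's ray), 0 where there is no reading.
- robot.camera_info(name): a dict with "fx", "fy", "cx", "cy" (pixels), "view" (4x4, takes a point from world to camera coordinates); the wrist camera has in their place "hand_eye" (4x4, takes a point from camera to tool coordinates, whose origin is the TCP and whose axes are the flange's). Camera axes: x right, y down, z forward; pixel columns grow to the right and rows downward; lengths in m; the calibration is good to about 2 mm. A picture is of the moment at which its call begins: read the wrist's pose just before it. camera_info takes no time and is no camera call.
- robot.hand_in(): hands the job in; it is judged then, once.
Trained networks look in the newest picture that a camera, given by its name, has taken for a name from the list of things; names that differ only in an ending like _2 or _b are one class to them, and where a whole thing is asked for, a point or a joint stands for the part that bears it (a point fixed in the world has none). Each returns a list of dicts, best first, with "score" (0 to 1); they miss things now and then, are a little off and sometimes report something else, mostly with a low value. They report only what shows in the picture. A call takes as long as a camera call.
- robot.find_in(camera, thing): "at" ([x, y, z] in m, in world coordinates, good to about 4 mm: the middle of the surface that is visible of it).
- robot.cut_out(camera, thing): "region" (480x640 bool, what is visible of it).
The state is a dict: "time_s": time; "joints": joint angles; "joint_vel": joint speeds; "joint_efforts": joint torques, N m; "tool_pos": TCP position; "eef_rot": TCP orientation; "force": force on the tool from outside, world axes, zero at the start; "torque": the same for the moment, N m; "opening": finger opening in m; "gripper_force": force on a finger pad.
Only numpy, scipy, OpenCV 4.12 (cv2) and the standard library are available. Lean on these libraries where they do the work, as an engineer would, in place of code of your own. Each camera call takes 0.05 s, during which the arm holds its last target. There are 200 camera calls.

## Working session

There is one attempt and no reset: what is moved stays moved. The work goes in short steps, Python scripts to look and compute and a tool call to move; the robot and the scene stay as the last step left them, time stands still between calls to the robot, and variables do not carry over. Pictures are saved under pics/ and viewed, at most 10 in all, crops included, and the job is handed in when it is done.

Besides the shell and the picture viewer there is one more tool, called after ">>>" as name(argument=value, ...), one argument or row to a line, values as JSON. play_rows: Moves the arm, as the interface text tells. Its arguments: {"type":"object","properties":{"moves":{"type":"array"},"jaw":{"type":"number"},"newtons":{"type":"number"}},"required":["moves"]}

```bash
mkdir -p pics; cat > h.py <<'E'
import numpy as np, cv2
from rig import robot
from scipy.spatial.transform import Rotation as R
def pts(cam,depth,mask):
    c=robot.camera_info(cam); v,u=np.nonzero(mask&(depth>0)); d=depth[v,u]
    P=np.c_[(u-c["cx"])/c["fx"]*d,(v-c["cy"])/c["fy"]*d,d,np.ones_like(d)]
    return (P@np.linalg.inv(c["view"]).T)[:,:3]
E
python3 - <<'E'
from h import *
s=robot.state(); print(s["time_s"],s["tool_pos"],s["eef_rot"],s["opening"])
ims=[]
for c in("scene","top"):
    im,d=robot.grab_frame(c); np.save(f"{c}.npy",d); cv2.imwrite(f"pics/{c}0.png",im[...,::-1])
    for t in ("nozzle_top","tote_grip","tote","cradle","duster","jar","puck","awl","mug","glue","burnisher"):
        print(c,t,[(np.round(r["at"],3).tolist(),round(r["score"],2)) for r in robot.find_in(c,t)[:2]])
print(robot.state()["time_s"])
E
```

```text
0.0 [ 0.18173316 -0.62312996  0.24687733] [-1.79848230e+02  8.40049182e-03  1.62640712e+01] 0.08569944117664288
scene nozzle_top [([0.595, 0.308, 0.066], 0.66), ([0.559, 0.208, 0.168], 0.53)]
scene tote_grip [([0.567, -0.019, 0.064], 0.96)]
scene tote [([0.564, -0.015, 0.06], 0.8)]
scene cradle [([0.639, 0.012, 0.034], 0.79), ([0.56, 0.209, 0.168], 0.71)]
scene duster [([0.578, 0.207, 0.066], 0.91)]
scene jar [([0.594, 0.303, 0.069], 0.56)]
scene puck []
scene awl [([0.502, -0.128, 0.02], 0.6)]
scene mug [([0.558, 0.468, 0.054], 0.97)]
scene glue [([0.461, -0.412, 0.081], 0.81)]
scene burnisher [([0.561, 0.211, 0.169], 0.36)]
top nozzle_top [([0.564, 0.209, 0.173], 0.49), ([0.565, -0.028, 0.044], 0.32)]
top tote_grip [([0.566, -0.024, 0.039], 0.87)]
top tote [([0.565, -0.029, 0.045], 0.88), ([0.497, -0.133, 0.021], 0.52)]
top cradle [([0.536, -0.013, 0.043], 0.69)]
top duster [([0.546, 0.202, 0.013], 0.84)]
top jar [([0.57, 0.3, 0.075], 0.87)]
top puck [([0.653, 0.164, 0.019], 0.66)]
top awl [([0.496, -0.133, 0.021], 0.75), ([0.565, -0.029, 0.046], 0.38)]
top mug [([0.548, 0.478, 0.039], 0.57), ([0.556, 0.208, 0.167], 0.5)]
top glue [([0.446, -0.41, 0.101], 0.77), ([0.569, 0.297, 0.08], 0.24)]
top burnisher [([0.456, 0.199, 0.048], 0.7)]
1.2
```

View pics/top0.png

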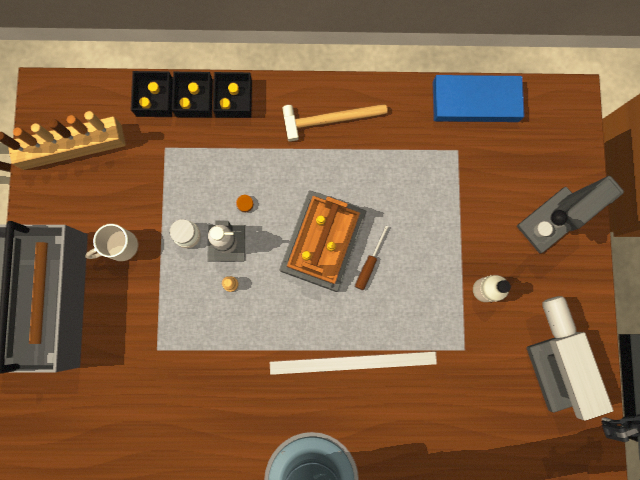

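View pics/scene0.png

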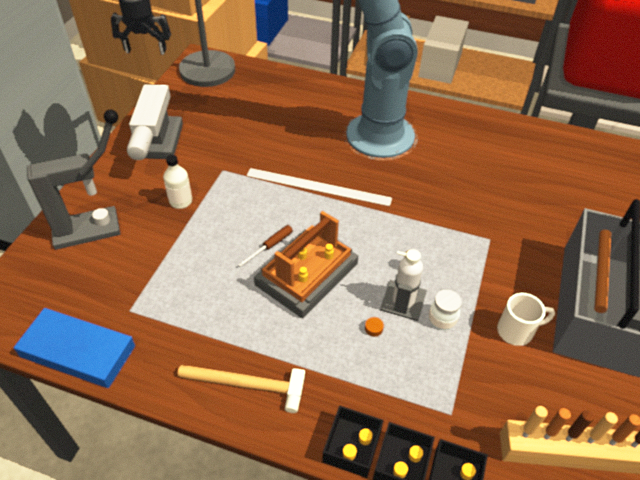

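```bash
python3 - <<'E'
from h import *
d=np.load("top.npy"); P=pts("top",d,d>0)
def box(n,x,y,z):
    Q=P[(P[:,0]>x[0])&(P[:,0]<x[1])&(P[:,1]>y[0])&(P[:,1]<y[1])&(P[:,2]>z[0])&(P[:,2]<z[1])]
    r=cv2.minAreaRect((Q[:,:2]*1000).astype(np.float32)); print(n,len(Q),Q.mean(0).round(4),r)
box("cap",(.52,.6),(.16,.26),(.163,.18))
box("bar",(.45,.68),(-.12,.08),(.128,.15))
box("ends",(.45,.68),(-.12,.08),(.11,.15))
box("cradle+tote",(.43,.70),(-.125,.11),(.03,.15))
box("burn",(.41,.5),(.15,.25),(.05,.08))
box("jar",(.52,.65),(.26,.36),(.06,.09))
E
```

```text
cap 166 [0.561  0.2066 0.1683] ((561.2166137695312, 199.97007751464844), (27.255596160888672, 47.567813873291016), 2.512448310852051)
bar 680 [ 0.5639 -0.0264  0.1386] ((564.8485107421875, -26.447669982910156), (49.36307144165039, 168.9542999267578), 70.04908752441406)
ends 722 [ 0.5645 -0.0265  0.1375] ((564.8485107421875, -26.447669982910156), (49.36307144165039, 168.9542999267578), 70.04908752441406)
cradle+tote 5306 [ 0.5613 -0.0256  0.0582] ((557.2643432617188, -49.53619384765625), (198.78067016601562, 210.28118896484375), 70.26991271972656)
burn 110 [0.461  0.1966 0.0555] ((460.9818420410156, 196.5753936767578), (28.565828323364258, 25.857959747314453), 89.75975799560547)
jar 474 [0.5792 0.3039 0.0747] ((579.4454956054688, 304.9512939453125), (56.16255187988281, 54.223880767822266), 45.39036560058594)
```

The top picture shows the cap at about (222,237), its nub pointing right towards the tote. The bar runs from about (335,205) to (305,280), and the awl lies at (370,260), right of the cradle. The scene view agrees with this. The measured cap height of 0.168 and bar height of 0.139 match the given sizes. I'll turn the tool to yaw −20° (along the tote) and shut the fingers first.

>>> play_rows(
  moves=[
    [0, 0, 0, 0, 0, 0.9],
    [0, 0, 0, 0, 0, 0.9],
    [0, 0, 0, 0, 0, 0.9],
    [0, 0, 0, 0, 0, 0.9],
    [0, 0, 0, 0, 0, 0],
  ],
  jaw=0,
)

```text
time_s: 1.82
tool_pos: [0.1821, -0.624, 0.2483]
eef_rot: [180.0, 0.0, -19.6]
force: [-0.5, 0.4, -0.6]
opening: 0.0003
gripper_force: 0.0
```

```bash
cat >> h.py <<'E'
def go(t):
    s=robot.state(); M=R.from_euler("xyz",s["eef_rot"],degrees=True)
    print(s["time_s"],np.round(s["tool_pos"],4),np.round(s["eef_rot"],2),"joints",np.round(s["joints"]),"F",np.round(s["force"],1),s["opening"])
    print("units in tool axes",(M.inv().apply(np.array(t)-s["tool_pos"])/.06).round(3))
E
python3 -c "
from h import *
go([.5615,.2085,.25])"
```

```text
1.825 [ 0.1821 -0.624   0.2483] [ 1.800e+02  1.000e-02 -1.963e+01] joints [ 63.  22.   9.  92.  -3.  66. -37.] F [-0.5  0.4 -0.6] 0.0003121417235747785
units in tool axes [  1.295 -15.192  -0.03 ]
```

>>> play_rows(
  moves=[
    [0.05, -0.6, 0, 0, 0, 0],
    [0.05, -0.6, 0, 0, 0, 0],
    [0.05, -0.6, 0, 0, 0, 0],
    [0.05, -0.6, 0, 0, 0, 0],
    [0.05, -0.6, 0, 0, 0, 0],
    [0.05, -0.6, 0, 0, 0, 0],
    [0.05, -0.6, 0, 0, 0, 0],
    [0.05, -0.6, 0, 0, 0, 0],
  ],
)

```text
time_s: 2.82
tool_pos: [0.3023, -0.36, 0.2486]
eef_rot: [180.0, -0.0, -19.6]
force: [0.4, -0.4, 0.8]
opening: -0.0003
gripper_force: 0.0
```

>>> play_rows(
  moves=[
    [0.05, -0.6, 0, 0, 0, 0],
    [0.05, -0.6, 0, 0, 0, 0],
    [0.05, -0.6, 0, 0, 0, 0],
    [0.05, -0.6, 0, 0, 0, 0],
    [0.05, -0.6, 0, 0, 0, 0],
    [0.05, -0.6, 0, 0, 0, 0],
    [0.05, -0.6, 0, 0, 0, 0],
    [0.05, -0.6, 0, 0, 0, 0],
  ],
)

```text
time_s: 3.82
tool_pos: [0.4222, -0.0971, 0.2486]
eef_rot: [180.0, -0.1, -19.6]
force: [0.5, -0.9, 0.1]
opening: 0.0
gripper_force: 0.0
```

>>> play_rows(
  moves=[
    [0.05, -0.6, 0, 0, 0, 0],
    [0.05, -0.6, 0, 0, 0, 0],
    [0.05, -0.6, 0, 0, 0, 0],
    [0.05, -0.6, 0, 0, 0, 0],
    [0.05, -0.6, 0, 0, 0, 0],
    [0.05, -0.6, 0, 0, 0, 0],
    [0, 0, 0, 0, 0, 0],
  ],
)

```text
time_s: 4.7
tool_pos: [0.5122, 0.103, 0.2488]
eef_rot: [-179.8, -0.0, -19.3]
force: [1.0, -0.1, 0.1]
opening: 0.0
gripper_force: 0.0
```

```bash
python3 - <<'E'
from h import *
go([.5615,.2085,.20])
s=robot.state(); c=robot.camera_info("wrist")
im,d=robot.grab_frame("wrist"); cv2.imwrite("pics/w1.png",im[...,::-1])
M=np.eye(4); M[:3,:3]=R.from_euler("xyz",s["eef_rot"],degrees=True).as_matrix(); M[:3,3]=s["tool_pos"]
v,u=np.nonzero(d>0); z=d[v,u]
P=(np.c_[(u-c["cx"])/c["fx"]*z,(v-c["cy"])/c["fy"]*z,z,np.ones_like(z)]@(M@c["hand_eye"]).T)[:,:3]
m=(P[:,2]>.16)&(P[:,2]<.178)&(abs(P[:,0]-.561)<.05)&(abs(P[:,1]-.208)<.05)
Q=P[m]; print(len(Q),Q.mean(0) if len(Q) else 0, Q.min(0),Q.max(0))
T=Q[Q[:,2]>.1665]; print(len(T),T.mean(0),T.min(0),T.max(0))
print([(r["at"],r["score"]) for r in robot.find_in("wrist","nozzle_top")[:2]])
E
```

```text
4.7 [0.5122 0.103  0.2488] [-1.7984e+02 -2.0000e-02 -1.9260e+01] joints [  13.   11.  -32.  108.    6.   63. -130.] F [ 1.  -0.1  0.1] 3.0003517252928928e-06
units in tool axes [ 0.195 -1.928  0.82 ]
2938 [0.56022896 0.20432453 0.16622124] [0.54487941 0.1750084  0.16000486] [0.5746393  0.22419042 0.16953091]
1950 [0.55990426 0.20879803 0.16741774] [0.54514456 0.19454117 0.16650215] [0.57416721 0.22359241 0.16953091]
[([0.559, 0.2035, 0.1668], 0.82)]
```

>>> play_rows(
  moves=[
    [0.05, -0.48, 0, 0, 0, 0],
    [0.05, -0.48, 0, 0, 0, 0],
    [0.04, -0.48, 0, 0, 0, 0],
    [0.03, -0.48, 0, 0, 0, 0],
    [0, 0, 0.4, 0, 0, 0],
    [0, 0, 0.4, 0, 0, 0],
    [0, 0, 0, 0, 0, 0],
  ],
)

```text
time_s: 5.68
tool_pos: [0.5586, 0.2011, 0.1979]
eef_rot: [179.7, 0.2, -19.8]
force: [-0.1, -0.2, -0.5]
opening: 0.0001
gripper_force: 0.0
```

```bash
python3 -c "
from h import *
go([.56,.209,.178])"
```

```text
5.675 [0.5586 0.2011 0.1979] [179.73   0.21 -19.83] joints [   3.   22.  -33.  101.   14.   61. -144.] F [-0.1 -0.2 -0.5] 5.661944722935921e-05
units in tool axes [-0.021 -0.133  0.331]
```

>>> play_rows(
  moves=[
    [-0.02, -0.13, 0, 0, 0, 0],
    [0, 0, 0, 0, 0, 0],
    [0, 0, 0.1, 0, 0, 0],
    [0, 0, 0.1, 0, 0, 0],
    [0, 0, 0, 0, 0, 0],
  ],
)

```text
time_s: 6.3
tool_pos: [0.561, 0.2114, 0.1873]
eef_rot: [179.9, 0.1, -19.7]
force: [0.7, -0.3, 0.3]
opening: -0.0001
gripper_force: 0.0
```

>>> play_rows(
  moves=[
    [0, 0, 0.05, 0, 0, 0],
    [0, 0, 0.05, 0, 0, 0],
    [0, 0, 0, 0, 0, 0],
  ],
)

```text
time_s: 6.68
tool_pos: [0.5617, 0.2119, 0.1826]
eef_rot: [180.0, -0.0, -19.7]
force: [-0.8, 0.0, 2.5]
opening: 0.0002
gripper_force: 1.5
```

Contact is made, about 4 mm into the cap's travel. Pressing on.

>>> play_rows(
  moves=[
    [0, 0, 0.04, 0, 0, 0],
    [0, 0, 0.04, 0, 0, 0],
    [0, 0, 0, 0, 0, 0],
    [0, 0, 0, 0, 0, 0],
  ],
)

```text
time_s: 7.18
tool_pos: [0.5619, 0.212, 0.1799]
eef_rot: [180.0, -0.1, -19.7]
force: [-5.0, -2.9, 13.0]
opening: 0.0001
gripper_force: 6.3
```

The force rises to 13 N, above the 5 N spring, at the expected depth. The cap is fully down, so I'll release it.

>>> play_rows(
  moves=[
    [0, 0, 0, 0, 0, 0],
    [0, 0, -0.2, 0, 0, 0],
    [0, 0, -0.3, 0, 0, 0],
    [0, 0, -0.4, 0, 0, 0],
    [0, 0, -0.4, 0, 0, 0],
    [0, 0, 0, 0, 0, 0],
  ],
)

```text
time_s: 7.92
tool_pos: [0.5631, 0.2129, 0.2581]
eef_rot: [-179.8, -0.2, -19.7]
force: [0.1, 0.5, 0.2]
opening: -0.0
gripper_force: 0.0
```

```bash
python3 - <<'E'
from h import *
im,d=robot.grab_frame("top"); P=pts("top",d,d>0)
def box(n,x,y,z):
    Q=P[(P[:,0]>x[0])&(P[:,0]<x[1])&(P[:,1]>y[0])&(P[:,1]<y[1])&(P[:,2]>z[0])&(P[:,2]<z[1])]
    r=cv2.minAreaRect((Q[:,:2]*1000).astype(np.float32)); print(n,len(Q),Q.mean(0).round(4),np.median(Q[:,2]),r)
box("bar",(.45,.68),(-.12,.08),(.12,.15))
C=np.array([.565,-.0265]); a=np.deg2rad(-20); 
L=(P[:,:2]-C)@np.array([[np.cos(a),-np.sin(a)],[np.sin(a),np.cos(a)]])
# bar only, mid section
m=(abs(L[:,0])<.06)&(abs(L[:,1])<.03)&(P[:,2]>.128)&(P[:,2]<.15)
Q=L[m]; print("bar local y",m.sum(),Q[:,1].min(),Q[:,1].max(),np.polyfit(Q[:,0],Q[:,1],1),P[m,2].mean())
m=(abs(L[:,0])<.1)&(abs(L[:,1])<.06)&(P[:,2]>.128)&(P[:,2]<.15); print("x ext",L[m,0].min(),L[m,0].max())
m=(P[:,2]>.036)&(P[:,2]<.15)&(abs(L[:,0])<.13)&(abs(L[:,1])<.085)
print("cradle ext",np.percentile(L[m],[.5,99.5],axis=0))
go([.565,-.0265,.25])
E
```

```text
bar 700 [ 0.5642 -0.0265  0.1382] 0.13858955200878997 ((564.7584838867188, -26.460960388183594), (49.46360778808594, 168.81617736816406), 70.1198501586914)
bar local y 376 -0.008133975422791446 0.007931637569411024 [ 0.00076267 -0.00017767] 0.13894303072444583
x ext -0.08467937544467571 0.08420394971451625
cradle ext [[-0.10257368 -0.07321099]
 [ 0.10288255  0.07330061]]
7.975 [0.5621 0.2123 0.2564] [-1.7991e+02 -1.0000e-01 -1.9730e+01] joints [   3.   20.  -34.   97.   12.   67. -143.] F [0.1 0.4 0.2] -3.244813907959726e-05
units in tool axes [1.389 3.731 0.103]
```

>>> play_rows(
  moves=[
    [0.2, 0.53, 0, 0, 0, 0],
    [0.2, 0.53, 0, 0, 0, 0],
    [0.2, 0.53, 0, 0, 0, 0],
    [0.2, 0.53, 0, 0, 0, 0],
    [0.2, 0.53, 0, 0, 0, 0],
    [0.2, 0.53, 0, 0, 0, 0],
    [0.19, 0.53, 0, 0, 0, 0],
    [0, 0, 0, 0, 0, 0],
  ],
  jaw=1,
)

```text
time_s: 8.98
tool_pos: [0.5638, -0.0305, 0.2534]
eef_rot: [179.8, 0.2, -20.2]
force: [0.2, 0.5, 0.2]
opening: 0.0858
gripper_force: 0.0
```

```bash
python3 - <<'E'
from h import *
go([.565,-.0267,.127])
d=np.load("top.npy"); P=pts("top",d,d>0)
C=np.array([.565,-.0267]); a=np.deg2rad(-20)
L=(P[:,:2]-C)@np.array([[np.cos(a),-np.sin(a)],[np.sin(a),np.cos(a)]])
m=(abs(L[:,0])<.07)&(abs(L[:,1])<.05)&(P[:,2]>.071)&(P[:,2]<.083); Q=L[m].astype(np.float32)
_,l,c=cv2.kmeans(Q,3,None,(3,50,1e-5),10,cv2.KMEANS_PP_CENTERS); print(c,np.bincount(l.ravel()))
E
```

```text
8.975 [ 0.5638 -0.0305  0.2534] [ 1.7984e+02  1.5000e-01 -2.0150e+01] joints [  23.   15.  -27.  102.    7.   65. -117.] F [0.2 0.5 0.2] 0.08577310254644857
units in tool axes [ 2.000e-03 -7.300e-02  2.107e+00]
[[ 0.03949114  0.02221129]
 [-0.05099201  0.02494999]
 [-0.01023694 -0.0230003 ]] [38 37 36]
```

>>> play_rows(
  moves=[
    [-0.03, -0.07, 0.3, 0, 0, 0],
    [0, 0, 0.3, 0, 0, 0],
    [0, 0, 0.3, 0, 0, 0],
    [0, 0, 0.3, 0, 0, 0],
    [0, 0, 0.3, 0, 0, 0],
    [0, 0, 0.3, 0, 0, 0],
    [0, 0, 0.2, 0, 0, 0],
    [0, 0, 0, 0, 0, 0],
  ],
)

```text
time_s: 9.98
tool_pos: [0.5638, -0.0213, 0.1342]
eef_rot: [180.0, 0.1, -19.7]
force: [0.9, -0.4, -0.1]
opening: 0.0851
gripper_force: 0.0
```

```bash
python3 -c "
from h import *
go([.5635,-.0262,.126])"
```

```text
9.975 [ 0.5638 -0.0213  0.1342] [ 1.7997e+02  1.3000e-01 -1.9740e+01] joints [  20.   23.  -26.  108.   12.   52. -122.] F [ 0.9 -0.4 -0.1] 0.08514947561609738
units in tool axes [0.023 0.079 0.137]
```

>>> play_rows(
  moves=[
    [0.02, 0.07, 0.13, 0, 0, 0],
    [0, 0, 0, 0, 0, 0],
    [0, 0, 0, 0, 0, 0],
  ],
)

```text
time_s: 10.35
tool_pos: [0.5647, -0.0258, 0.1281]
eef_rot: [-180.0, -0.0, -19.8]
force: [-0.5, -0.5, 0.4]
opening: 0.0853
gripper_force: 0.0
```

```bash
python3 -c "
from h import *
go([.5635,-.0262,.126])"
```

```text
10.35 [ 0.5647 -0.0258  0.1281] [-1.7999e+02 -5.0000e-02 -1.9760e+01] joints [  20.   23.  -26.  108.   13.   52. -121.] F [-0.5 -0.5  0.4] 0.08525379501082635
units in tool axes [-0.016  0.014  0.035]
```

>>> play_rows(
  moves=[
    [-0.02, 0.01, 0.03, 0, 0, 0],
    [0, 0, 0, 0, 0, 0],
    [0, 0, 0, 0, 0, 0],
    [0, 0, 0, 0, 0, 0],
    [0, 0, 0, 0, 0, 0],
    [0, 0, 0, 0, 0, 0],
    [0, 0, 0, 0, 0, 0],
    [0, 0, 0, 0, 0, 0],
  ],
  jaw=0,
  newtons=70,
)

```text
time_s: 11.35
tool_pos: [0.5628, -0.0266, 0.1259]
eef_rot: [179.9, 0.0, -19.8]
force: [-2.1, -3.7, 2.0]
opening: 0.0148
gripper_force: 70.9
```

>>> play_rows(
  moves=[
    [0, 0, -0.03, 0, 0, 0],
    [0, 0, -0.06, 0, 0, 0],
    [0, 0, -0.09, 0, 0, 0],
    [0, 0, -0.12, 0, 0, 0],
    [0, 0, -0.12, 0, 0, 0],
    [0, 0, -0.12, 0, 0, 0],
    [0, 0, -0.12, 0, 0, 0],
    [0, 0, -0.12, 0, 0, 0],
  ],
)

```text
time_s: 12.35
tool_pos: [0.563, -0.0257, 0.1732]
eef_rot: [-180.0, -0.0, -19.7]
force: [0.9, 0.1, -6.4]
opening: 0.015
gripper_force: 69.7
```

>>> play_rows(
  moves=[
    [0, 0, -0.14, 0, 0, 0],
    [0, 0, -0.16, 0, 0, 0],
    [0, 0, -0.18, 0, 0, 0],
    [0, 0, -0.18, 0, 0, 0],
    [0, 0, -0.18, 0, 0, 0],
    [0, 0, -0.16, 0, 0, 0],
    [0, 0, -0.12, 0, 0, 0],
    [0, 0, -0.08, 0, 0, 0],
  ],
)

```text
time_s: 13.35
tool_pos: [0.5631, -0.0257, 0.2452]
eef_rot: [-180.0, -0.0, -19.7]
force: [-0.4, 0.3, -5.9]
opening: 0.0151
gripper_force: 69.7
```

>>> play_rows(
  moves=[
    [0, 0, -0.08, 0, 0, 0],
    [0, 0, -0.05, 0, 0, 0],
    [0, 0, -0.02, 0, 0, 0],
    [0, 0, 0, 0, 0, 0],
    [0, 0, 0, 0, 0, 0],
    [0, 0, 0, 0, 0, 0],
    [0, 0, 0, 0, 0, 0],
    [0, 0, 0, 0, 0, 0],
  ],
)

```text
time_s: 14.35
tool_pos: [0.563, -0.0257, 0.2536]
eef_rot: [-180.0, 0.0, -19.7]
force: [-0.1, 0.6, -6.0]
opening: 0.0147
gripper_force: 69.7
```

```bash
python3 - <<'E'
from h import *
go([.5635,-.0262,.25])
im,d=robot.grab_frame("scene"); P=pts("scene",d,d>0)
cv2.imwrite("pics/s2.png",cv2.resize(im[120:360,200:520,::-1],(800,600)))
m=np.zeros(d.shape,bool)
for r in robot.cut_out("scene","tote")[:1]: m=r["region"]
Q=pts("scene",d,m); print(len(Q),np.percentile(Q,[1,50,99],axis=0).round(3).tolist())
print([(t,np.round(robot.find_in("scene",t)[0]["at"],3)) for t in("duster","jar","mug","awl") if robot.find_in("scene",t)])
E
```

```text
14.35 [ 0.563  -0.0257  0.2536] [-180.      0.    -19.74] joints [  22.   15.  -28.  102.    7.   65. -117.] F [-0.1  0.6 -6. ] 0.01467737944092249
units in tool axes [0.01  0.005 0.061]
3630 [[0.481, -0.102, 0.16], [0.59, -0.016, 0.178], [0.662, 0.058, 0.266]]
[('duster', array([0.578, 0.212, 0.063])), ('jar', array([0.596, 0.304, 0.069])), ('mug', array([0.559, 0.467, 0.053])), ('awl', array([ 0.546, -0.154,  0.02 ]))]
```

View pics/s2.png

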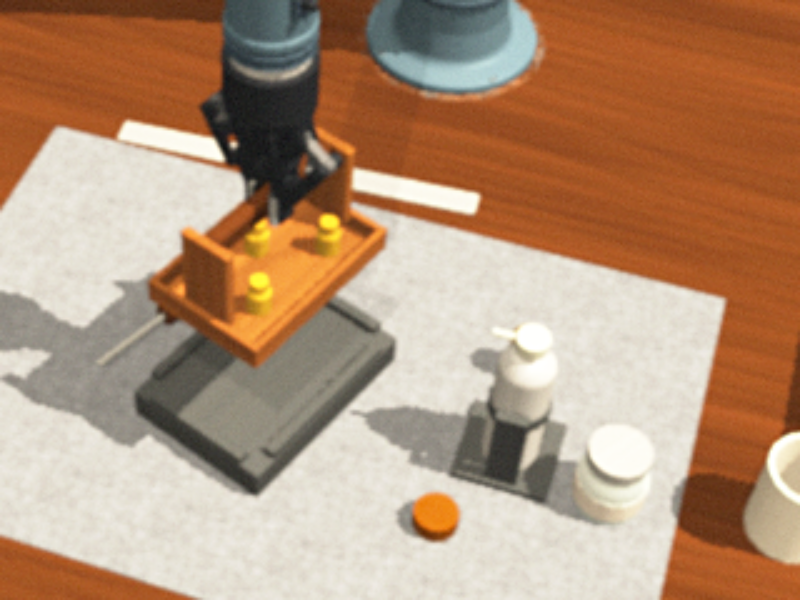

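The crop shows the tote level and clear of the cradle (270,390), with all three dies upright at (258,238), (328,235) and (258,295). The cap at (535,338) is up. The tote's underside measures 0.160 m, 125 mm above the cradle's top face.

```bash
python3 -c "
from rig import robot
print(robot.hand_in())"
```

```text
the job is handed in; nothing more can be done
None
```

I pressed the nozzle cap fully down and let it up while the tote stood in its cradle, then lifted the tote by its bar; it is held level about 125 mm above the cradle with all three dies standing, and the job is handed in (no verdict came back).

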